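Swing the sprung divider home in the bar organiser

TASK

Fit the divider into the bar organiser. Stand it in the tray on its wide base with the plain dowel end down in the brass socket on the left wall and the roller end still swung well out towards the low front; then push near the roller end, gently and without forcing the sprung end once it is home, so that the divider turns about its dowel until the roller has clicked fully into the notch of the brass catch on the right wall. Leave it there, released, and do not disturb the tongs, the jigger or the tumbler.

Things in the scene. Friction and masses are not known exactly. Their poses are not given: they have to be found in the camera images.
- organiser: Open wooden drawer insert, fixed; outside 216 (x) by 266 (y) mm, inside 200 by 250 mm. Floor 8 mm thick, walls 55 mm high, but the front wall (-x, nearest the robot) only 30 mm. Origin: centre of the underside; +x to its back wall, +y to its left wall. The divider belongs across it, along y at x = +25 mm.
- socket (a point): Brass socket on the organiser's left wall, at [25, 119, 8] mm in its frame (8 = inner floor): the divider's dowel axis belongs here. Two upright cleats 12 mm proud of the wall leave a gap of 16 mm (along x), open at the top with flared mouths that end 52 mm above the worktop; the wall is 6 mm behind this point. Axes as the organiser.
- opposite (a point): Point on the inner face of the organiser's right wall, straight across from the socket, [25, -125, 8] mm. The brass catch is clamped on a rail here with its middle within 16 mm of this point along x: where exactly is not measured, it must be felt or seen. In it the roller passes, towards the back wall (+x), first a ramp, then a notch, then a rigid stop. Axes as the organiser.
- ramp (a point): Start of the catch's ramp if the catch stood exactly at opposite (35 mm before its middle). The ramp rises off the wall from 1 to 9 mm over 28 mm; its far side drops steeply into the notch (floor 5 mm off the wall) and locks the roller there; 7 mm past the middle is the stop, 20 mm tall. A plate 48 mm up covers the notch: the roller gets in only over the ramp. Axes as the organiser.
- divider: Loose wooden divider, 0.2 kg. Origin: middle of the underside; +x to its roller end. Web 14 mm thick (y), 50 mm high, x -100 to +88 mm; base flange 36 mm wide, 6 mm high, x -86 to +74 mm: grip the web above the flange near the origin. Pushed square on the web at x = +70 mm it takes 5 to 11 N to pass the catch's ramp (more if dragged down on the floor too); at the stop the force climbs steeply.
- foot (a point): Axis of the plain upright dowel (12 mm thick, 6 to 46 mm up) at the divider's plain end, 118 mm from its middle, at the height of its underside; a neck 7 mm thick joins it to the web. Axes as the divider.
- plunger: Roller end of the divider. Origin: axis of its upright white roller (12 mm thick, 13 to 37 mm up), 118 mm from its middle, at its underside. The plunger springs in up to 11 mm along the divider: 4 N at first, 1 N more each mm; about 7 mm in on top of the ramp, 2.5 to 3 mm in when seated, the axis then 114 mm right (-y) of the organiser's origin. Never press it with over 18 N: it bends. Axes as the divider.
- ice_tongs: Slim steel tongs, 168 x 28 x 8 mm, lying along the organiser's back bay; leave. Origin: centre of the underside.
- jigger: Brass double-cone measure, 47 mm wide, 101 mm high, on the worktop to the right; leave. Origin: centre of the underside.
- tumbler: The nearer of two glass tumblers, 73 mm wide, 100 mm high, standing behind the organiser on the right; leave. Origin: centre of the underside.

How it is judged (in metres and radians):
On the way:
1. the divider stands in the organiser with its dowel in the socket and its roller end still at least 40 mm out towards the front (x of foot in the frame of organiser between 0.017 and 0.033 m and y of foot in the frame of organiser above 0.112 m and x of plunger in the frame of organiser below -0.015 m and z of divider in the frame of organiser below 0.0125 m and angle between divider's own z axis and vertical below 0.08 rad), for 0.2 s.
At the end, for the whole second after the job is handed in: Divider upright on the organiser's floor (3.5 mm, 0.06 rad), dowel in the socket (8 mm along x, 7 mm off the wall end), roller in the notch (axis within 18.5 mm of the socket's line along x, 112.5 mm or more right of the organiser's middle, plunger over 1.5 mm in), released and at rest (x of foot in the frame of organiser between 0.017 and 0.033 m and y of foot in the frame of organiser above 0.112 m and x of plunger in the frame of organiser between 0.0065 and 0.0435 m and y of plunger in the frame of organiser below -0.1125 m and x of plunger in the frame of divider below 0.1165 m and z of divider in the frame of organiser below 0.0115 m and angle between divider's own z axis and vertical below 0.06 rad and linear speed of divider below 0.01 m/s); the robot touches nothing.
It fails at once if the sprung roller end is pressed against anything with more than 18 N (contact force between plunger and anything else above 18 N).
It fails at once if the tongs are moved more than 30 mm (distance of ice_tongs from where it was at the start of the episode above 0.03 m).
It fails at once if the jigger is moved more than 20 mm (distance of jigger from where it was at the start of the episode above 0.02 m).
It fails at once if the tumbler is moved more than 20 mm (distance of tumbler from where it was at the start of the episode above 0.02 m).
It also fails if it takes over 56 s, if anything falls off the work surface, if the arm or the gripper's body presses on something with over 40 N, if the wrist force passes 120 N, or if a joint passes its speed limit or range.

ROBOT

A 6-joint arm with a two-finger parallel gripper is mounted at the origin on a cart in front of the work surface, level with it; the furniture and walls round the work are solid. World frame = base frame: x ahead of the robot, y to its left, z up, the work surface at z = 0. Lengths are in m, angles in degrees, forces in N, time in s.
With the tool pointing down it reaches from about 0.375 to 0.9 m from the base axis. Payload 3.1 kg.
Tool frame: the origin (TCP) lies between the finger pads; the fingertips stand 22 mm ahead of it and the grasp point (between the pads) lies 3 mm ahead of it; y points along the fingers, x is the direction in which the jaws open and shut, and the axes are right-handed (so a half turn about y gives the same grasp; the last joint's range is limited). The gripper opens to 87 mm and grips with 3 to 60 N. Pads are 19 mm wide; open, the fingers measure 117 mm over their backs; the gripper's body (75 mm by 190 mm) begins 51 mm behind the grasp point.
Start: joints at [62.825, 30.224, 82.088, -0, 67.689, -10.227], TCP at [0.182, 0.598, 0.245] pointing down, gripper open.
Joint ranges: [-176.69, 176.69], [-43.24, 126.21], [12.49, 139.97], [-82, 262], [0, 151.66], [-163.58, 163.58]. Speed limits (degrees/s): [159.86, 159.86, 180, 180, 180, 180].

INTERFACE

Orientations are given as a 3x3 rotation matrix whose columns are the frame's x, y, z axes.
In Python, from rig import bot, imaging, workorder gives the robot as it stands. The module is installed in compiled form; this text tells all that it offers.
- The arm moves only by the tool drive_tool, never from a script. Its argument "commands" is a list of rows, each an object of numbers: "dx", "dy", "dz": the shift along the tool's x, y, z normalised to -1 to 1, where 1 is 4 cm; "wx", "wy", "wz": the turn, a rotation vector about the tool's x, y, z normalised to -1 to 1, where 1 is pi/2 rad; "grip": the finger opening in mm, from 0 to 87. In form: [{"dx": .., "dy": .., "dz": .., "wx": .., "wy": .., "wz": .., "grip": ..}, ...]. A call has 1 to 8 rows; each row shifts and turns the commanded pose from where the row before left it, along the tool's axes as they then stand; what a row does not reach is not made up. A row lasts 1/8 s, in which the tool goes at most 62.5 mm and 10.7 degrees, less where a joint would pass 70% of its speed; a pose out of reach is approached as far as the arm can. A call with a number of a shift or a turn outside -1 to 1 is refused whole. A call with a gripper value outside its range is refused whole. The fingers move at their own pace and stop on an object; the grip force is fixed at half the most. Time passes only in rows, so rows that do not move let the fingers close. It gives the time, the measured TCP pose, the force and the opening at its end, in the units of the state.
- bot.read_state(): the state, without advancing time (a new reading comes with each control period).
- imaging.capture(name): name is "scene" or "top" or "wrist"; returns (picture, depth): 480x640x3 uint8, red, green, blue; 480x640 float32, m along the optical axis (not along the pixel's ray), 0 where there is no reading.
- imaging.get_calibration(name): a dict with "mtx" (3x3 intrinsics, pixels), "dist" ([k1, k2, p1, p2, k3] as OpenCV has them; the pictures are not rectified), "world_to_cam" (4x4, takes a point from world to camera coordinates). Camera axes: x right, y down, z forward; pixel columns grow to the right and rows downward; lengths in m; the calibration is good to about 2 mm. A picture is of the moment at which its call begins: read the wrist's pose just before it. get_calibration takes no time and is no camera call; for the wrist camera it gives the pose at the moment of the call.
- workorder.hand_in(): hands the job in, once; it reports no verdict.
The state is a dict: "time_s": time; "joint_positions": joint angles; "qvel": joint speeds; "tau": joint torques, N m; "position": TCP position; "tcp_rot": TCP orientation; "force": force on the tool from outside, world axes, zero at the start; "moment": the same for the moment, N m; "opening": opening from 0.0 (shut) to 1.0 (fully open).
Only numpy, scipy, OpenCV 4.12 (cv2) and the standard library are available. Lean on these libraries where they do the work, as an engineer would, in place of code of your own. Each camera call takes 0.05 s, during which the arm holds its last target. There are 200 camera calls.

## Working session

There is one attempt and no reset: what is moved stays moved. The work goes in short steps, Python scripts to look and compute and a tool call to move; the robot and the scene stay as the last step left them, time stands still between calls to the robot, and variables do not carry over. Pictures are saved under pics/ and viewed, on a budget of 10 in all, crops included, one or two more only if the job needs it, and the job is handed in when it is done.

Besides the shell and the picture viewer there is one more tool, called as a command line: name --argument value ..., lists and objects as JSON in quotes. drive_tool: Moves the arm, as the interface text tells. Its arguments: {"type":"object","properties":{"commands":{"type":"array"}},"required":["commands"]}

```bash
mkdir -p pics; cat > h.py <<'E'
import numpy as np, cv2
from rig import bot, imaging, workorder
def pts(name,d,uv,c=None,r=0):
    c=c or imaging.get_calibration(name)
    K=np.array(c["mtx"]);D=np.array(c["dist"]);T=np.linalg.inv(np.array(c["world_to_cam"]))
    out=[]
    for u,v in uv:
        u=int(round(u));v=int(round(v))
        z=float(np.median(d[v-r:v+r+1,u-r:u+r+1]))
        x,y=cv2.undistortPoints(np.array([[[u,v]]],float),K,D)[0,0]
        out.append((T@[x*z,y*z,z,1])[:3])
    return np.array(out)
def onz(name,uv,z,c=None):
    c=c or imaging.get_calibration(name)
    K=np.array(c["mtx"]);D=np.array(c["dist"]);T=np.linalg.inv(np.array(c["world_to_cam"]))
    out=[]
    for (u,v),zz in zip(uv,np.broadcast_to(z,len(uv))):
        x,y=cv2.undistortPoints(np.array([[[u,v]]],float),K,D)[0,0]
        r=T[:3,:3]@[x,y,1];o=T[:3,3];out.append(o+r*(zz-o[2])/r[2])
    return np.array(out)
def snap(name,f):
    p,d=imaging.capture(name);cv2.imwrite(f"pics/{f}.png",p[:,:,::-1]);np.save(f"pics/{f}.npy",d);return p,d
E
python3 - <<'E'
from h import *
for n in("scene","top"):
    snap(n,n+"0"); c=imaging.get_calibration(n); print(n,c)
s=bot.read_state();print(s)
E
```

```text
scene {'mtx': array([[509.80731946,   0.        , 326.39800669],
       [  0.        , 509.80731946, 239.77732949],
       [  0.        ,   0.        ,   1.        ]]), 'dist': array([0.02146088, 0.        , 0.        , 0.        , 0.        ]), 'world_to_cam': array([[ 0.54625505, -0.83760942,  0.00398425, -0.25577254],
       [-0.5555037 , -0.36582899, -0.746716  ,  0.34420721],
       [ 0.62691391,  0.40568412, -0.66513107,  0.89182797],
       [ 0.        ,  0.        ,  0.        ,  1.        ]])}
top {'mtx': array([[532.06941626,   0.        , 311.3183867 ],
       [  0.        , 532.06941626, 231.57090117],
       [  0.        ,   0.        ,   1.        ]]), 'dist': array([-0.04447307,  0.        ,  0.        ,  0.        ,  0.        ]), 'world_to_cam': array([[-0.02350605, -0.99969865, -0.00707649,  0.03716028],
       [-0.99021683,  0.02425579, -0.13741285,  0.53665433],
       [ 0.13754309,  0.00377723, -0.99048858,  1.3725463 ],
       [ 0.        ,  0.        ,  0.        ,  1.        ]])}
{'time_s': 0.1, 'joint_positions': array([ 6.28247250e+01,  3.02743642e+01,  8.21493479e+01, -2.18091249e-03,
        6.76918283e+01, -1.02276964e+01]), 'qvel': array([ 0.08035603, -0.15012995, -0.21242052,  0.03687175, -0.000413  ,
        0.06724035]), 'tau': array([ 2.85144406e-04, -4.40988207e+01, -1.77151680e+01,  6.35006418e-02,
        5.34061133e-02, -3.28021156e-05]), 'position': array([0.1818772 , 0.59728931, 0.24366002]), 'tcp_rot': array([[ 2.91481893e-01, -8.89662821e-04, -9.56575933e-01],
       [ 9.56574275e-01, -1.81004126e-03,  2.91483071e-01],
       [-1.99076356e-03, -9.99997966e-01,  3.23434316e-04]]), 'force': array([ 0.04659741, -0.5060359 ,  0.07672818]), 'moment': array([ 0.00697616,  0.01673421, -0.0285011 ]), 'opening': 0.998937412238097}
```

View pics/top0.png

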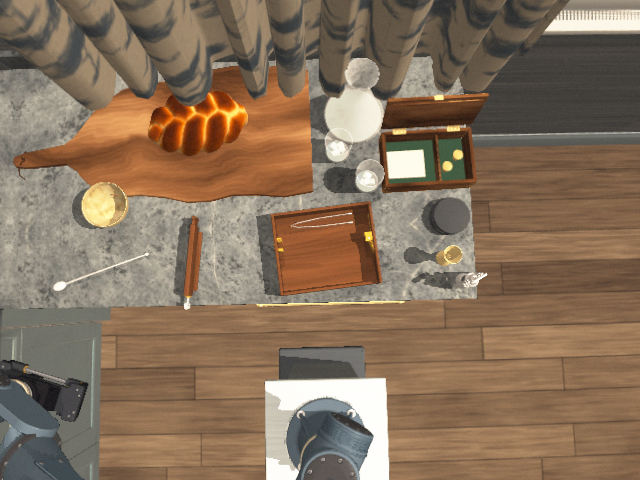

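View pics/scene0.png

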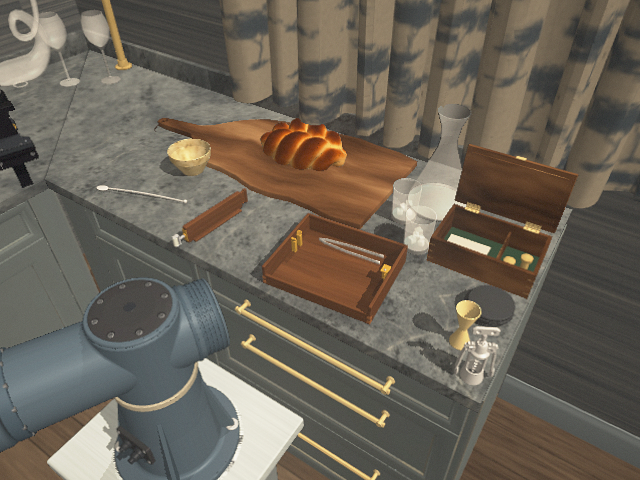

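```bash
python3 - <<'E'
import cv2
p=cv2.imread("pics/top0.png")
a=cv2.resize(p[205:315,170:220],None,fx=5,fy=5,interpolation=2)
b=cv2.resize(p[195:305,265:390],None,fx=4.4,fy=5,interpolation=2)
cv2.imwrite("pics/c1.png",cv2.hconcat([a,b]))
E
```

```text
(no output)
```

View pics/c1.png

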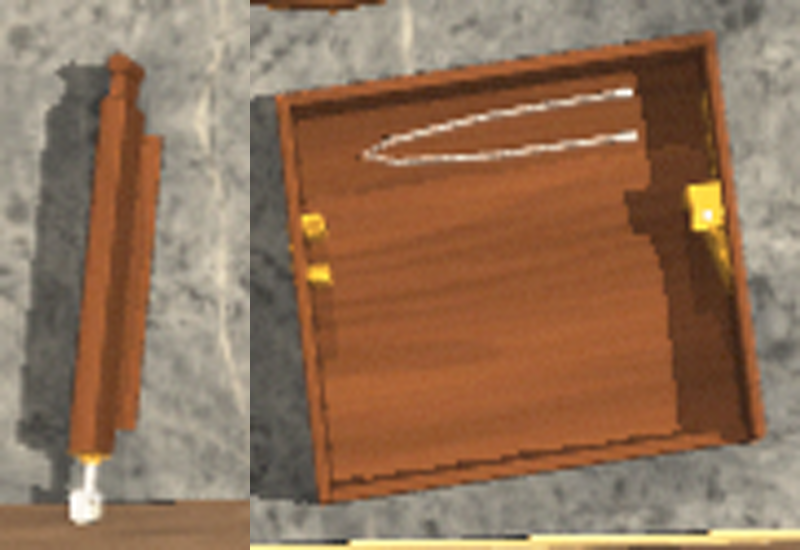

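```bash
python3 - <<'E'
from h import *
A=lambda x,y:(170+x/5-.4,205+y/5-.4)
B=lambda x,y:(265+(x-250)/4.4-.4,195+y/5-.4)
foot,rol=onz("top",[A(125,62),A(85,503)],[.046,.037])
print("foot",foot,"rol",rol,np.linalg.norm((foot-rol)[:2]))
w=onz("top",[A(103,110),A(127,110),A(72,452),A(100,452)],.05);print("web",w)
c=onz("top",[B(278,97),B(712,33),B(765,438),B(318,503)],[.055,.055,.055,.055]);print(c)
c3=onz("top",[B(765,438),B(318,503)],.03);print(c3)
for i in range(4): print(np.linalg.norm((c[i]-c[(i+1)%4])[:2]))
print("cleats",onz("top",[B(314,224),B(320,273)],.052))
print("catch",onz("top",[B(690,185),B(718,183),B(722,228),B(692,230)],.056))
d=np.load("pics/top0.npy")
print("web depth",pts("top",d,[A(113,120),A(95,300),A(85,440)]))
print("wall", pts("top",d,[B(300,300),B(715,60),B(740,300),B(520,70),B(540,470),B(705,207),B(314,224)]))
E
```

```text
foot [0.58276237 0.33286795 0.046     ] rol [0.35123382 0.35460585 0.037     ] 0.23254677640286778
web [[0.55667896 0.34345873 0.05      ]
 [0.55636364 0.33071938 0.05      ]
 [0.37757249 0.35843163 0.05      ]
 [0.3772631  0.34380974 0.05      ]]
[[ 0.58415671  0.12921086  0.055     ]
 [ 0.61196578 -0.1313016   0.055     ]
 [ 0.39851819 -0.15424356  0.055     ]
 [ 0.37145129  0.10861065  0.055     ]]
[[ 0.39951611 -0.1573845   0.03      ]
 [ 0.37195833  0.11023675  0.03      ]]
0.26199253180686854
0.21467697847821443
0.26424411837741957
0.21370063964239921
cleats [[0.5167116  0.10889619 0.052     ]
 [0.49084604 0.10572907 0.052     ]]
catch [[ 0.53129176 -0.11498843  0.056     ]
 [ 0.53193912 -0.13165793  0.056     ]
 [ 0.5082033  -0.13310846  0.056     ]
 [ 0.50758965 -0.1152925   0.056     ]]
web depth [[0.54980481 0.33808338 0.05237463]
 [0.45505601 0.34525595 0.05259205]
 [0.38275576 0.35219323 0.04347646]]
wall [[ 0.47599785  0.11778113  0.05129956]
 [ 0.59626402 -0.13166042  0.05579825]
 [ 0.469439   -0.14258466  0.05379649]
 [ 0.59463719 -0.01592239  0.05097737]
 [ 0.3855572  -0.02435052  0.01080747]
 [ 0.5198495  -0.12372394  0.05316283]
 [ 0.5180522   0.10940425  0.04980942]]
```

drive_tool --commands '[{"wy":0.117,"grip":60},{"wy":0.117},{"wy":0.117},{"wy":0.117},{"wy":0.117},{"wy":0.117},{"wy":0.117},{"wy":0.117}]'

```text
schema error: expected keys dx, dy, dz, wx, wy, wz, grip
```

drive_tool --commands '[{"wy":0.117},{"wy":0.117},{"wy":0.117},{"wy":0.117},{"wy":0.117},{"wy":0.117},{"wy":0.117},{"wy":0.117}]'

```text
schema error: expected keys dx, dy, dz, wx, wy, wz, grip
```

```bash
cat >> h.py <<'E'
def to(target,yaw=None):
    "shift in tool axes (units of 4 cm) and wy turn for a target TCP position / jaw yaw"
    s=bot.read_state();R=s["tcp_rot"];y=np.degrees(np.arctan2(R[1,0],R[0,0]))
    print("t",round(s["time_s"],2),"pos",s["position"].round(4),"yaw",round(y,2),"F",s["force"].round(1),"open",round(s["opening"]*87,1),"tilt",R[:,1].round(3))
    print(" d(xyz)/4cm",(R.T@(np.array(target)-s["position"])/.04).round(3), "wy",None if yaw is None else round(-((yaw-y+180)%360-180)/90,4))
E
python3 -c "
from h import *
to([.467,.344,.15],-94.5)"
```

```text
t 0.1 pos [0.1819 0.5973 0.2437] yaw 73.05 F [ 0.  -0.5  0.1] open 86.9 tilt [-0.001 -0.002 -1.   ]
 d(xyz)/4cm [-3.975  2.347 -8.665] wy 1.8617
```

drive_tool --commands '[{"dx":0,"dy":0,"dz":0,"wx":0,"wy":0.1163,"wz":0,"grip":60},{"dx":0,"dy":0,"dz":0,"wx":0,"wy":0.1163,"wz":0,"grip":60},{"dx":0,"dy":0,"dz":0,"wx":0,"wy":0.1163,"wz":0,"grip":60},{"dx":0,"dy":0,"dz":0,"wx":0,"wy":0.1163,"wz":0,"grip":60},{"dx":0,"dy":0,"dz":0,"wx":0,"wy":0.1163,"wz":0,"grip":60},{"dx":0,"dy":0,"dz":0,"wx":0,"wy":0.1163,"wz":0,"grip":60},{"dx":0,"dy":0,"dz":0,"wx":0,"wy":0.1163,"wz":0,"grip":60},{"dx":0,"dy":0,"dz":0,"wx":0,"wy":0.1163,"wz":0,"grip":60}]'

```text
time_s: 1.1
position: [0.182, 0.5975, 0.2439]
tcp_rot: [[0.982, -0.001, 0.191], [-0.191, -0.001, 0.982], [-0.0, -1.0, -0.001]]
force: [0.5, -1.4, 0.5]
opening: 0.688
```

drive_tool --commands '[{"dx":0,"dy":0,"dz":0,"wx":0,"wy":0.1163,"wz":0,"grip":60},{"dx":0,"dy":0,"dz":0,"wx":0,"wy":0.1163,"wz":0,"grip":60},{"dx":0,"dy":0,"dz":0,"wx":0,"wy":0.1163,"wz":0,"grip":60},{"dx":0,"dy":0,"dz":0,"wx":0,"wy":0.1163,"wz":0,"grip":60},{"dx":0,"dy":0,"dz":0,"wx":0,"wy":0.1163,"wz":0,"grip":60},{"dx":0,"dy":0,"dz":0,"wx":0,"wy":0.1163,"wz":0,"grip":60},{"dx":0,"dy":0,"dz":0,"wx":0,"wy":0.1163,"wz":0,"grip":60},{"dx":0,"dy":0,"dz":0,"wx":0,"wy":0.1163,"wz":0,"grip":60}]'

```text
time_s: 2.1
position: [0.182, 0.5975, 0.2439]
tcp_rot: [[-0.083, -0.001, 0.997], [-0.997, -0.001, -0.083], [0.001, -1.0, -0.001]]
force: [1.0, 0.0, -0.8]
opening: 0.687
```

```bash
python3 -c "
from h import *
to([.467,.344,.15],-94.5)"
```

```text
t 2.1 pos [0.182  0.5975 0.2439] yaw -94.76 F [ 1.   0.  -0.8] open 59.8 tilt [-0.001 -0.001 -1.   ]
 d(xyz)/4cm [5.72  2.352 7.629] wy -0.0029
```

drive_tool --commands '[{"dx":0.715,"dy":0.294,"dz":0.954,"wx":0,"wy":0,"wz":0,"grip":60},{"dx":0.715,"dy":0.294,"dz":0.954,"wx":0,"wy":0,"wz":0,"grip":60},{"dx":0.715,"dy":0.294,"dz":0.954,"wx":0,"wy":0,"wz":0,"grip":60},{"dx":0.715,"dy":0.294,"dz":0.954,"wx":0,"wy":0,"wz":0,"grip":60},{"dx":0.715,"dy":0.294,"dz":0.954,"wx":0,"wy":0,"wz":0,"grip":60},{"dx":0.715,"dy":0.294,"dz":0.954,"wx":0,"wy":0,"wz":0,"grip":60},{"dx":0.715,"dy":0.294,"dz":0.954,"wx":0,"wy":0,"wz":0,"grip":60},{"dx":0.715,"dy":0.294,"dz":0.954,"wx":0,"wy":0,"wz":0,"grip":60}]'

```text
time_s: 3.1
position: [0.4697, 0.345, 0.1498]
tcp_rot: [[-0.077, -0.001, 0.997], [-0.997, -0.0, -0.077], [0.0, -1.0, -0.001]]
force: [1.1, 0.7, -0.5]
opening: 0.689
```

```bash
python3 -c "
from h import *
to([.467,.344,.034],-94.5)
snap('wrist','w1');c=imaging.get_calibration('wrist');print(c)
to([.467,.344,.034],-94.5)"
```

```text
t 3.1 pos [0.4697 0.345  0.1498] yaw -94.42 F [ 1.1  0.7 -0.5] open 60.0 tilt [-0.001 -0.    -1.   ]
 d(xyz)/4cm [ 0.029  2.894 -0.065] wy 0.0008
{'mtx': array([[349.76223241,   0.        , 316.78468052],
       [  0.        , 349.76223241, 239.39427155],
       [  0.        ,   0.        ,   1.        ]]), 'dist': array([-0.00268202,  0.        ,  0.        ,  0.        ,  0.        ]), 'world_to_cam': array([[-0.08014949, -0.99677947,  0.00259802,  0.37773888],
       [-0.96745792,  0.07841883,  0.2405736 ,  0.42637864],
       [-0.24000256,  0.01676838, -0.97062742,  0.40261871],
       [ 0.        ,  0.        ,  0.        ,  1.        ]])}
t 3.15 pos [0.4745 0.3412 0.1485] yaw -94.62 F [ 3.6 -1.3 -0.5] open 60.1 tilt [ 0.002 -0.003 -1.   ]
 d(xyz)/4cm [-0.062  2.861 -0.199] wy -0.0013
```

View pics/w1.png

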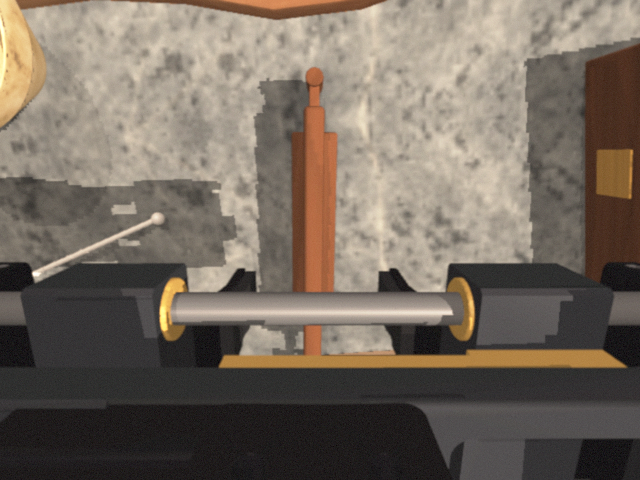

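```bash
python3 -c "
from h import *
p,d=snap('wrist','w2')
c=imaging.get_calibration('wrist')
p2,d2=snap('wrist','w3')
to([.467,.344,.034],-94.5)
p=p.astype(int)
for v in (76,115,140,160,200,240):
    m=(p[v,250:400,0]-p[v,250:400,2])>25
    i=np.where(m)[0]+250
    t=np.where((d[v,250:400]>0)&(np.abs(pts('wrist',d,[(u,v) for u in range(250,400)],c)[:,2]-.05)<.005))[0]+250
    print(v,i.min(),i.max(),t.min() if len(t) else 0,t.max() if len(t) else 0, onz('wrist',[((t.min()+t.max())/2,v)],.05,c) if len(t) else 0)
"
```

```text
t 3.25 pos [0.4702 0.3444 0.1494] yaw -94.66 F [-0.8 -0.5  0.1] open 59.8 tilt [-0.001 -0.001 -1.   ]
 d(xyz)/4cm [ 0.014  2.886 -0.076] wy -0.0018
76 250 398 305 305 [[0.58404186 0.34105872 0.05      ]]
115 250 398 300 315 [[0.56082869 0.34154338 0.05      ]]
140 287 399 297 317 [[0.54543232 0.34323744 0.05      ]]
160 287 396 297 317 [[0.53272169 0.34436957 0.05      ]]
200 287 399 298 317 [[0.50621794 0.34638871 0.05      ]]
240 250 392 298 317 [[0.4782303  0.34887262 0.05      ]]
```

```bash
python3 -c "
from h import *
to([.467,.344,.034],-94.5)
c=imaging.get_calibration('wrist')
p,d=snap('wrist','w4')
to([.467,.344,.034],-94.5)
for v in (76,115,140,160,200,240):
    P=pts('wrist',d,[(u,v) for u in range(250,400)],c)
    t=np.where(np.abs(P[:,2]-.05)<.006)[0]
    if len(t): print(v,t.min()+250,t.max()+250,onz('wrist',[((t.min()+t.max())/2+250,v)],.05,c), P[t,2].mean())
"
```

```text
t 3.25 pos [0.4702 0.3444 0.1494] yaw -94.66 F [-0.8 -0.5  0.1] open 59.8 tilt [-0.001 -0.001 -1.   ]
 d(xyz)/4cm [ 0.014  2.886 -0.076] wy -0.0018
t 3.3 pos [0.469  0.3454 0.1498] yaw -94.56 F [ 0.1 -0.1 -0.1] open 59.6 tilt [-0.002 -0.    -1.   ]
 d(xyz)/4cm [ 0.036  2.894 -0.041] wy -0.0006
76 304 320 [[0.58158265 0.33826582 0.05      ]] 0.04451640866854515
115 302 322 [[0.55846861 0.34021942 0.05      ]] 0.04824364137824952
140 302 322 [[0.54302186 0.34152508 0.05      ]] 0.048193023001340644
160 302 322 [[0.53028892 0.34260142 0.05      ]] 0.04787241911459091
200 302 321 [[0.50378713 0.34518416 0.05      ]] 0.048268363623342914
240 302 321 [[0.47573385 0.34756583 0.05      ]] 0.048043237286799434
```

drive_tool --commands '[{"dx":-0.04,"dy":0.4,"dz":-0.1,"wx":0,"wy":0.004,"wz":0,"grip":60},{"dx":0,"dy":0.8,"dz":0,"wx":0,"wy":0,"wz":0,"grip":60},{"dx":0,"dy":0.8,"dz":0,"wx":0,"wy":0,"wz":0,"grip":60},{"dx":0,"dy":0.6,"dz":0,"wx":0,"wy":0,"wz":0,"grip":60},{"dx":0,"dy":0.3,"dz":0,"wx":0,"wy":0,"wz":0,"grip":60},{"dx":0,"dy":0,"dz":0,"wx":0,"wy":0,"wz":0,"grip":0},{"dx":0,"dy":0,"dz":0,"wx":0,"wy":0,"wz":0,"grip":0},{"dx":0,"dy":0,"dz":0,"wx":0,"wy":0,"wz":0,"grip":0}]'

```text
time_s: 4.3
position: [0.4656, 0.3485, 0.0355]
tcp_rot: [[-0.083, 0.002, 0.997], [-0.997, 0.001, -0.083], [-0.001, -1.0, 0.002]]
force: [-1.2, 0.0, -0.1]
opening: 0.433
```

drive_tool --commands '[{"dx":0,"dy":0,"dz":0,"wx":0,"wy":0,"wz":0,"grip":0},{"dx":0,"dy":0,"dz":0,"wx":0,"wy":0,"wz":0,"grip":0}]'

```text
time_s: 4.55
position: [0.4653, 0.3481, 0.0349]
tcp_rot: [[-0.084, 0.001, 0.997], [-0.997, 0.0, -0.084], [-0.0, -1.0, 0.001]]
force: [-0.4, 0.0, -0.3]
opening: 0.21
```

drive_tool --commands '[{"dx":0,"dy":0,"dz":0,"wx":0,"wy":0,"wz":0,"grip":0},{"dx":0,"dy":0,"dz":0,"wx":0,"wy":0,"wz":0,"grip":0},{"dx":0,"dy":0,"dz":0,"wx":0,"wy":0,"wz":0,"grip":0},{"dx":0,"dy":-0.3,"dz":0,"wx":0,"wy":0,"wz":0,"grip":0},{"dx":0,"dy":-0.8,"dz":0,"wx":0,"wy":0,"wz":0,"grip":0},{"dx":0,"dy":-0.8,"dz":0,"wx":0,"wy":0,"wz":0,"grip":0},{"dx":0,"dy":-0.6,"dz":0,"wx":0,"wy":0,"wz":0,"grip":0}]'

```text
time_s: 5.42
position: [0.4649, 0.3481, 0.1359]
tcp_rot: [[-0.083, 0.0, 0.997], [-0.997, 0.0, -0.083], [-0.0, -1.0, 0.0]]
force: [1.3, 0.2, -2.6]
opening: 0.157
```

```bash
python3 -c "
from h import *
to([.467,.344,.034],-14.5)
imaging.capture('wrist');imaging.capture('wrist');imaging.capture('wrist')
c=imaging.get_calibration('wrist')
p,d=snap('wrist','w5')
to([.467,.344,.034],-14.5)
s=bot.read_state()
# view: dowel top from depth, in tool frame
for v in range(60,110,6):
    P=pts('wrist',d,[(u,v) for u in range(270,370)],c)
    Q=(P-s['position'])@s['tcp_rot']
    t=np.where((d[v,270:370]>0)&(Q[:,1]<.012))[0]
    if len(t): print(v,t.min()+270,t.max()+270,Q[t].mean(0).round(4),Q[t].min(0).round(4),Q[t].max(0).round(4))
"
```

```text
t 5.42 pos [0.4649 0.3481 0.1359] yaw -94.76 F [ 1.3  0.2 -2.6] open 13.7 tilt [ 0.  0. -1.]
 d(xyz)/4cm [0.097 2.547 0.059] wy -0.8918
t 5.62 pos [0.4647 0.348  0.1345] yaw -94.77 F [-1.4  0.1 -2.9] open 13.4 tilt [-0. -0. -1.]
 d(xyz)/4cm [0.094 2.512 0.066] wy -0.8919
60 296 337 [-0.0006 -0.0145  0.0955] [-0.0075 -0.0158  0.0951] [ 0.0062 -0.0124  0.0959]
66 296 337 [-0.0006 -0.0146  0.0936] [-0.0075 -0.0158  0.0934] [ 0.0063 -0.012   0.0942]
72 297 337 [-0.0005 -0.0148  0.0918] [-0.0072 -0.0171  0.0913] [ 0.0062 -0.0116  0.0924]
78 297 337 [-0.0004 -0.0147  0.0899] [-0.0072 -0.0168  0.0895] [ 0.0064 -0.0112  0.0906]
84 297 337 [-0.0005 -0.0146  0.0881] [-0.0072 -0.0169  0.0877] [ 0.0063 -0.0128  0.0884]
90 297 337 [-0.0005 -0.0146  0.0863] [-0.0073 -0.0162  0.086 ] [ 0.0063 -0.0116  0.0867]
96 297 337 [-0.0003 -0.0146  0.0844] [-0.0073 -0.0163  0.0841] [ 0.0064 -0.0121  0.0847]
102 297 337 [-0.0005 -0.0146  0.0825] [-0.0074 -0.0159  0.0823] [ 0.0064 -0.0115  0.0829]
108 297 337 [-0.0004 -0.0148  0.0806] [-0.0073 -0.0165  0.0804] [ 0.0064 -0.0122  0.0809]
```

View pics/w5.png

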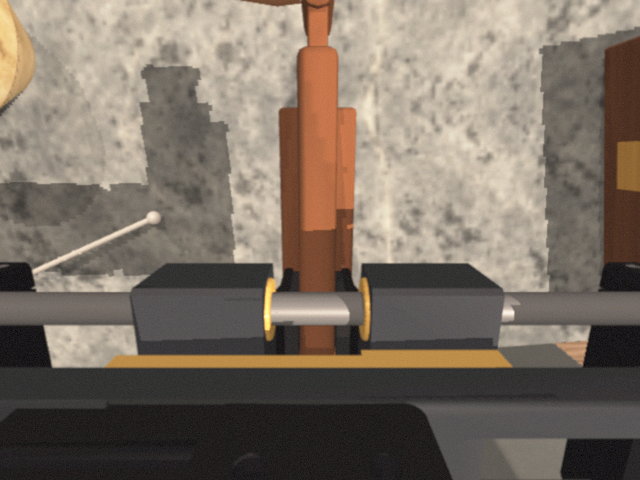

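drive_tool --commands '[{"dx":0,"dy":0,"dz":0,"wx":0,"wy":-0.112,"wz":0,"grip":0},{"dx":0,"dy":0,"dz":0,"wx":0,"wy":-0.112,"wz":0,"grip":0},{"dx":0,"dy":0,"dz":0,"wx":0,"wy":-0.112,"wz":0,"grip":0},{"dx":0,"dy":0,"dz":0,"wx":0,"wy":-0.112,"wz":0,"grip":0},{"dx":0,"dy":0,"dz":0,"wx":0,"wy":-0.112,"wz":0,"grip":0},{"dx":0,"dy":0,"dz":0,"wx":0,"wy":-0.112,"wz":0,"grip":0},{"dx":0,"dy":0,"dz":0,"wx":0,"wy":-0.112,"wz":0,"grip":0},{"dx":0,"dy":0,"dz":0,"wx":0,"wy":-0.112,"wz":0,"grip":0}]'

```text
time_s: 6.62
position: [0.4638, 0.3475, 0.1325]
tcp_rot: [[0.971, -0.004, 0.239], [-0.239, -0.002, 0.971], [-0.003, -1.0, -0.003]]
force: [-0.2, -0.0, -1.0]
opening: 0.158
```

```bash
python3 -c "
from h import *
to([.4756,-.0091,.135],-14.2)"
```

```text
t 6.62 pos [0.4638 0.3475 0.1325] yaw -13.81 F [-0.2 -0.  -1. ] open 13.8 tilt [-0.004 -0.002 -1.   ]
 d(xyz)/4cm [ 2.413 -0.048 -8.588] wy 0.0044
```

drive_tool --commands '[{"dx":0.27,"dy":0,"dz":-0.96,"wx":0,"wy":0,"wz":0,"grip":0},{"dx":0.27,"dy":0,"dz":-0.96,"wx":0,"wy":0,"wz":0,"grip":0},{"dx":0.27,"dy":0,"dz":-0.96,"wx":0,"wy":0,"wz":0,"grip":0},{"dx":0.27,"dy":0,"dz":-0.96,"wx":0,"wy":0,"wz":0,"grip":0},{"dx":0.27,"dy":0,"dz":-0.96,"wx":0,"wy":0,"wz":0,"grip":0},{"dx":0.27,"dy":0,"dz":-0.96,"wx":0,"wy":0,"wz":0,"grip":0},{"dx":0.27,"dy":0,"dz":-0.96,"wx":0,"wy":0,"wz":0,"grip":0},{"dx":0.27,"dy":0,"dz":-0.96,"wx":0,"wy":0,"wz":0,"grip":0}]'

```text
time_s: 7.62
position: [0.4727, 0.028, 0.1331]
tcp_rot: [[0.97, -0.003, 0.244], [-0.244, 0.001, 0.97], [-0.003, -1.0, -0.0]]
force: [-0.2, 1.0, -2.5]
opening: 0.155
```

drive_tool --commands '[{"dx":0.25,"dy":0,"dz":-0.908,"wx":0,"wy":0,"wz":0,"grip":0},{"dx":0,"dy":0,"dz":0,"wx":0,"wy":0,"wz":0,"grip":0},{"dx":0,"dy":0,"dz":0,"wx":0,"wy":0,"wz":0,"grip":0},{"dx":0,"dy":0,"dz":0,"wx":0,"wy":0,"wz":0,"grip":0}]'

```text
time_s: 8.12
position: [0.4739, -0.0074, 0.134]
tcp_rot: [[0.97, -0.002, 0.243], [-0.243, 0.001, 0.97], [-0.002, -1.0, 0.0]]
force: [0.9, 1.2, -2.7]
opening: 0.155
```

```bash
python3 -c "
from h import *
imaging.capture('wrist')
to([.4756,-.0091,.135],-14.2)
c=imaging.get_calibration('wrist')
p,d=snap('wrist','w6');np.save('pics/w6c.npy',c,allow_pickle=True)
to([.4756,-.0091,.135],-14.2)
cv2.imwrite('pics/w6z.png',cv2.resize(p[0:200,190:457,::-1],None,fx=3,fy=3,interpolation=2))
"
```

```text
t 8.18 pos [ 0.4741 -0.0074  0.1342] yaw -14.04 F [-0.4  0.9 -2.8] open 13.9 tilt [-0.001  0.    -1.   ]
 d(xyz)/4cm [ 0.047 -0.021 -0.032] wy 0.0017
t 8.22 pos [ 0.4742 -0.0075  0.1343] yaw -14.04 F [-0.1  0.2 -3.1] open 14.0 tilt [-0.001  0.    -1.   ]
 d(xyz)/4cm [ 0.044 -0.018 -0.031] wy 0.0017
```

View pics/w6z.png

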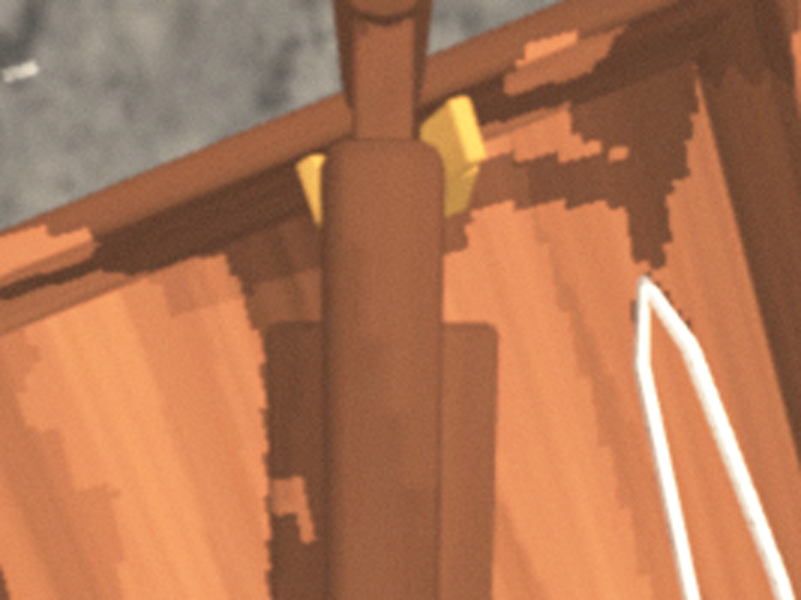

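```bash
python3 -c "
from h import *
c=np.load('pics/w6c.npy',allow_pickle=True).item();d=np.load('pics/w6.npy');p=cv2.imread('pics/w6.png').astype(int)
R=np.array([[np.cos(a),-np.sin(a)] for a in [np.radians(5.8)]][0:1]);a=np.radians(5.8)
ctr=np.array([.4915,-.012]);M=np.array([[np.cos(a),np.sin(a)],[-np.sin(a),np.cos(a)]])
tr=lambda P:np.c_[(P[:,:2]-ctr)@M.T,P[:,2]]*1000
print('corners',tr(onz('wrist',[(351.7,52.7),(343.3,32.3),(289,54)],.052,c)).round(1))
yel=(p[:,:,2]-p[:,:,0]>90)&(p[:,:,1]>130)&(p[:,:,1]-p[:,:,0]>60)
v,u=np.where(yel[:90,270:370]);u+=270
Q=tr(pts('wrist',d,list(zip(u,v)),c));t=Q[:,2]>46
for side in (u<315,u>=315): 
  k=side&t; print(k.sum(),side.sum(),Q[k].min(0).round(1),Q[k].max(0).round(1)) if k.sum() else print('none',Q[side].round(1)[:5])
# wall top
for u0 in (200,220,240,260,390,410,430):
  P=tr(pts('wrist',d,[(u0,v) for v in range(0,110)],c));k=np.where(np.abs(P[:,2]-55)<4)[0]
  if len(k): print(u0,k.min(),k.max(),tr(onz('wrist',[(u0,k.min()-.5),(u0,k.max()+.5)],.055,c)).round(1).tolist(),P[k,2].mean().round(1))
# web end & dowel in view
s=bot.read_state()
P=pts('wrist',d,[(u,60) for u in range(270,370)],c);Z=P[:,2]*1000
k=np.where(Z>130)[0] if False else np.where(Z>140)[0]
print('web',P[k].mean(0), s['position'])
"
```

```text
corners [[ 42.5 113.7  52. ]
 [ 41.4 125.3  52. ]
 [  8.4 125.3  52. ]]
110 110 [ 7.4 95.6 47.7] [ 13.3 126.  146. ]
277 459 [ 5.3 68.3 46. ] [ 43.2 126.6 272.8]
200 72 89 [[-42.9, 133.3, 55.0], [-46.9, 124.5, 55.0]] 52.8
220 64 80 [[-30.4, 133.3, 55.0], [-34.0, 125.0, 55.0]] 53.0
240 56 71 [[-18.1, 133.2, 55.0], [-21.3, 125.5, 55.0]] 53.3
260 48 63 [[-5.8, 133.2, 55.0], [-8.9, 125.5, 55.0]] 53.1
390 0 11 [[70.2, 131.2, 55.0], [68.5, 125.6, 55.0]] 52.8
410 0 3 [[80.5, 127.4, 55.0], [80.0, 125.6, 55.0]] 52.4
web [0.4966353  0.08491957 0.14740055] [ 0.47420934 -0.00747761  0.13428336]
```

drive_tool --commands '[{"dx":0.066,"dy":0.3,"dz":-0.007,"wx":0,"wy":0,"wz":0,"grip":0},{"dx":0,"dy":0.4,"dz":0,"wx":0,"wy":0,"wz":0,"grip":0},{"dx":0,"dy":0.3,"dz":0,"wx":0,"wy":0,"wz":0,"grip":0},{"dx":0,"dy":0,"dz":0,"wx":0,"wy":0,"wz":0,"grip":0},{"dx":0,"dy":0,"dz":0,"wx":0,"wy":0,"wz":0,"grip":0},{"dx":0,"dy":0,"dz":0,"wx":0,"wy":0,"wz":0,"grip":0}]'

```text
time_s: 8.98
position: [0.4775, -0.0095, 0.0949]
tcp_rot: [[0.97, 0.001, 0.244], [-0.244, -0.0, 0.97], [0.001, -1.0, -0.0]]
force: [0.4, 0.3, -3.2]
opening: 0.159
```

```bash
python3 -c "
from h import *
to([.47666,-.00835,.0434],-14.04)"
```

```text
t 8.97 pos [ 0.4775 -0.0095  0.0949] yaw -14.14 F [ 0.4  0.3 -3.2] open 13.9 tilt [ 0.001 -0.    -1.   ]
 d(xyz)/4cm [-0.028  1.287  0.024] wy -0.0011
```

drive_tool --commands '[{"dx":-0.028,"dy":0.1,"dz":0.024,"wx":0,"wy":0,"wz":0,"grip":0},{"dx":0,"dy":0.2,"dz":0,"wx":0,"wy":0,"wz":0,"grip":0},{"dx":0,"dy":0.2,"dz":0,"wx":0,"wy":0,"wz":0,"grip":0},{"dx":0,"dy":0.2,"dz":0,"wx":0,"wy":0,"wz":0,"grip":0},{"dx":0,"dy":0,"dz":0,"wx":0,"wy":0,"wz":0,"grip":0}]'

```text
time_s: 9.6
position: [0.4757, -0.0082, 0.0656]
tcp_rot: [[0.97, -0.002, 0.244], [-0.244, 0.0, 0.97], [-0.002, -1.0, 0.0]]
force: [0.2, -0.6, -2.5]
opening: 0.158
```

```bash
python3 -c "
from h import *
to([.47666,-.00835,.0434],-14.04)"
```

```text
t 9.6 pos [ 0.4757 -0.0082  0.0656] yaw -14.15 F [ 0.2 -0.6 -2.5] open 13.7 tilt [-0.002  0.    -1.   ]
 d(xyz)/4cm [0.026 0.555 0.002] wy -0.0012
```

drive_tool --commands '[{"dx":0.02,"dy":0.15,"dz":0,"wx":0,"wy":0,"wz":0,"grip":0},{"dx":0,"dy":0.15,"dz":0,"wx":0,"wy":0,"wz":0,"grip":0},{"dx":0,"dy":0.15,"dz":0,"wx":0,"wy":0,"wz":0,"grip":0},{"dx":0,"dy":0.05,"dz":0,"wx":0,"wy":0,"wz":0,"grip":0},{"dx":0,"dy":0,"dz":0,"wx":0,"wy":0,"wz":0,"grip":0}]'

```text
time_s: 10.22
position: [0.4769, -0.0084, 0.0463]
tcp_rot: [[0.97, -0.0, 0.244], [-0.244, 0.0, 0.97], [-0.0, -1.0, -0.0]]
force: [-1.3, 0.2, -2.4]
opening: 0.157
```

```bash
python3 -c "
from h import *
to([.47666,-.00835,.0434],-14.04)"
```

```text
t 10.22 pos [ 0.4769 -0.0084  0.0463] yaw -14.14 F [-1.3  0.2 -2.4] open 13.7 tilt [-0.  0. -1.]
 d(xyz)/4cm [-0.005  0.072  0.001] wy -0.0011
```

drive_tool --commands '[{"dx":0,"dy":0.04,"dz":0,"wx":0,"wy":0,"wz":0,"grip":0},{"dx":0,"dy":0.03,"dz":0,"wx":0,"wy":0,"wz":0,"grip":0},{"dx":0,"dy":0,"dz":0,"wx":0,"wy":0,"wz":0,"grip":0}]'

```text
time_s: 10.6
position: [0.477, -0.0085, 0.0437]
tcp_rot: [[0.97, 0.0, 0.244], [-0.244, -0.0, 0.97], [0.0, -1.0, -0.0]]
force: [0.2, 0.0, -1.8]
opening: 0.158
```

drive_tool --commands '[{"dx":0,"dy":0.025,"dz":0,"wx":0,"wy":0,"wz":0,"grip":0},{"dx":0,"dy":0.015,"dz":0,"wx":0,"wy":0,"wz":0,"grip":0},{"dx":0,"dy":0,"dz":0,"wx":0,"wy":0,"wz":0,"grip":0}]'

```text
time_s: 10.98
position: [0.4771, -0.0085, 0.0428]
tcp_rot: [[0.97, 0.001, 0.244], [-0.244, -0.0, 0.97], [0.001, -1.0, -0.0]]
force: [-1.2, 0.5, 4.4]
opening: 0.158
```

drive_tool --commands '[{"dx":0,"dy":0,"dz":0,"wx":0,"wy":0,"wz":0,"grip":34},{"dx":0,"dy":0,"dz":0,"wx":0,"wy":0,"wz":0,"grip":34},{"dx":0,"dy":0,"dz":0,"wx":0,"wy":0,"wz":0,"grip":34},{"dx":0,"dy":-0.05,"dz":0,"wx":0,"wy":0,"wz":0,"grip":34},{"dx":0,"dy":0,"dz":0,"wx":0,"wy":0,"wz":0,"grip":34}]'

```text
time_s: 11.6
position: [0.4771, -0.0085, 0.0442]
tcp_rot: [[0.97, 0.0, 0.244], [-0.244, -0.0, 0.97], [0.0, -1.0, -0.0]]
force: [0.8, -0.3, 0.3]
opening: 0.388
```

```bash
python3 -c "
from h import *
to([.47666,-.00835,.0434],-14.04)
snap('wrist','w7');p,d=snap('top','t7')
p=cv2.imread('pics/t7.png');w=cv2.imread('pics/w7.png')
cv2.imwrite('pics/c7.png',cv2.hconcat([cv2.resize(p[195:305,265:390],(400,400)),cv2.resize(w[0:266,187:453],(400,400))]))
"
```

```text
t 11.6 pos [ 0.4771 -0.0085  0.0442] yaw -14.14 F [ 0.8 -0.3  0.3] open 33.8 tilt [ 0. -0. -1.]
 d(xyz)/4cm [-0.011  0.019  0.001] wy -0.0011
```

View pics/c7.png

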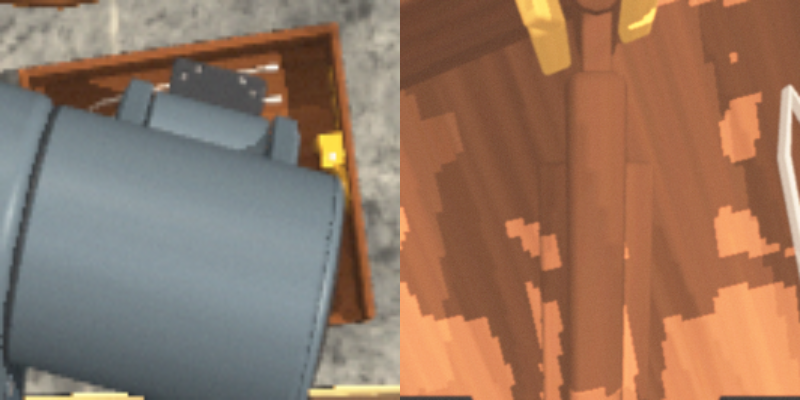

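drive_tool --commands '[{"dx":0,"dy":0,"dz":-0.4,"wx":0,"wy":0,"wz":0,"grip":34},{"dx":0,"dy":0,"dz":-0.5,"wx":0,"wy":0,"wz":0,"grip":34},{"dx":0,"dy":0,"dz":-0.5,"wx":0,"wy":0,"wz":0,"grip":34},{"dx":0,"dy":0,"dz":-0.35,"wx":0,"wy":0,"wz":0,"grip":34},{"dx":0,"dy":0,"dz":0,"wx":0,"wy":0,"wz":0,"grip":34},{"dx":0,"dy":0,"dz":0,"wx":0,"wy":0,"wz":0,"grip":34},{"dx":0,"dy":0,"dz":0,"wx":0,"wy":0,"wz":0,"grip":34}]'

```text
time_s: 12.58
position: [0.4599, -0.0758, 0.0441]
tcp_rot: [[0.97, -0.0, 0.243], [-0.243, 0.0, 0.97], [-0.0, -1.0, 0.0]]
force: [-1.0, 0.1, -1.1]
opening: 0.388
```

```bash
cat >> h.py <<'E'
def arc(r=.188,foot=(.5047,.1055),tray=5.8,half=.017):
    "divider angle theta implied if front pad (half opening behind TCP) touches web face"
    s=bot.read_state();R=s["tcp_rot"];p=s["position"]
    m=np.radians(tray)
    q=p[:2]-R[:2,0]*(half-.007)*-1   # web centre = TCP + (-half+7mm) along jaw x
    q=p[:2]-R[:2,0]*(half-.007)
    v=q-np.array(foot); e=np.array([np.cos(m),np.sin(m)]); n=np.array([np.sin(m),-np.cos(m)])
    th=np.degrees(np.arctan2(-v@e,v@n)); print("theta",round(th,2),"roller x tray",round(25-235*np.sin(np.radians(th)),1),"r",np.hypot(*v).round(4))
E
python3 -c "
from h import *
to([.47666,-.00835,.0434],-14.04);arc()"
```

```text
t 12.57 pos [ 0.4599 -0.0758  0.0441] yaw -14.09 F [-1.   0.1 -1.1] open 33.8 tilt [-0.  0. -1.]
 d(xyz)/4cm [-0.004  0.017  1.738] wy -0.0006
theta 22.75 roller x tray -65.9 r 0.187
```

drive_tool --commands '[{"dx":0.13,"dy":0,"dz":0,"wx":0,"wy":0,"wz":0,"grip":34},{"dx":0.1,"dy":0,"dz":0,"wx":0,"wy":0,"wz":0,"grip":34},{"dx":0.13,"dy":0,"dz":0.002,"wx":0,"wy":-0.018,"wz":0,"grip":34},{"dx":0.16,"dy":0,"dz":0.003,"wx":0,"wy":-0.022,"wz":0,"grip":34},{"dx":0.16,"dy":0,"dz":0.003,"wx":0,"wy":-0.022,"wz":0,"grip":34},{"dx":0.1,"dy":0,"dz":0.002,"wx":0,"wy":-0.014,"wz":0,"grip":34},{"dx":0,"dy":0,"dz":0,"wx":0,"wy":0,"wz":0,"grip":34}]'

```text
time_s: 13.45
position: [0.4916, -0.0831, 0.0441]
tcp_rot: [[0.992, 0.002, 0.127], [-0.127, -0.001, 0.992], [0.002, -1.0, -0.001]]
force: [-0.2, -0.0, 0.6]
opening: 0.391
```

```bash
python3 -c "
from h import *
to([.47666,-.00835,.0434],-14.04);arc()
p,d=snap('scene','s8');cv2.imwrite('pics/s8z.png',cv2.resize(p[190:340,240:440,::-1],None,fx=4,fy=4,interpolation=2))"
```

```text
t 13.45 pos [ 0.4916 -0.0831  0.0441] yaw -7.28 F [-0.2 -0.   0.6] open 34.0 tilt [ 0.002 -0.001 -1.   ]
 d(xyz)/4cm [-0.607  0.015  1.806] wy 0.0751
theta 12.8 roller x tray -27.1 r 0.1887
```

View pics/s8z.png

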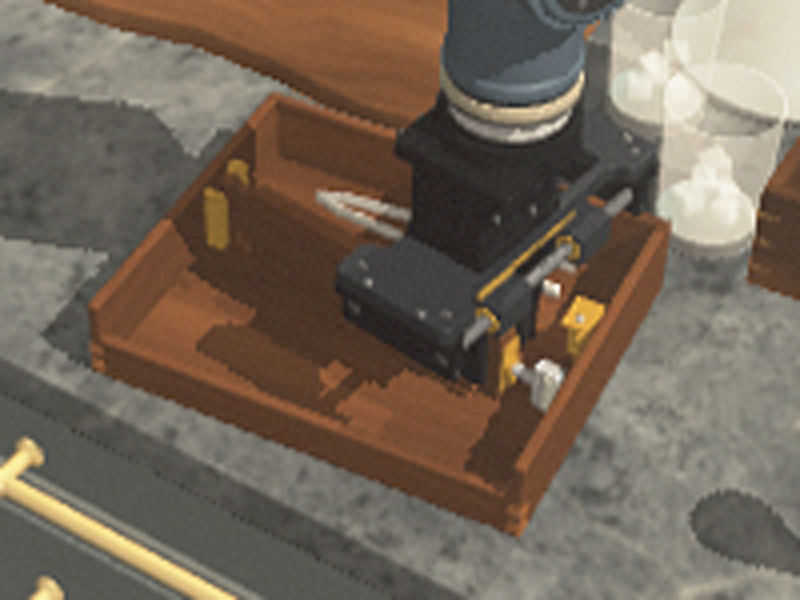

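```bash
python3 -c "
from h import *
d=np.load('pics/top0.npy')
print(onz('top',[(369,165),(369,180),(356,174),(383,174)],[.1,.1,.1,.1]), onz('top',[(370,192)],0))
c=imaging.get_calibration('scene');ds=np.load('pics/s8.npy')
q=[(240+x/4,190+y/4) for x,y in [(630,195),(640,150),(600,120),(650,120),(565,250),(610,170)]]
print(pts('scene',ds,q).round(3))
"
```

```text
[[ 0.69812259 -0.12859465  0.1       ]
 [ 0.65856629 -0.12703304  0.1       ]
 [ 0.67515993 -0.09425512  0.1       ]
 [ 0.67348058 -0.16363772  0.1       ]] [[ 0.64837369 -0.13940432  0.        ]]
[[ 0.568 -0.124  0.101]
 [ 0.569 -0.125  0.133]
 [ 0.581 -0.094  0.133]
 [ 0.731 -0.061  0.015]
 [ 0.503 -0.116  0.108]
 [ 0.552 -0.115  0.129]]
```

drive_tool --commands '[{"dx":0.08,"dy":0,"dz":0.001,"wx":0,"wy":-0.011,"wz":0,"grip":34},{"dx":0.08,"dy":0,"dz":0.001,"wx":0,"wy":-0.011,"wz":0,"grip":34},{"dx":0,"dy":0,"dz":0,"wx":0,"wy":0,"wz":0,"grip":34}]'

```text
time_s: 13.88
position: [0.497, -0.0833, 0.0441]
tcp_rot: [[0.996, 0.0, 0.093], [-0.093, -0.0, 0.996], [0.0, -1.0, -0.0]]
force: [-1.0, 0.8, 0.8]
opening: 0.396
```

drive_tool --commands '[{"dx":0.08,"dy":0,"dz":0.001,"wx":0,"wy":-0.011,"wz":0,"grip":34},{"dx":0.08,"dy":0,"dz":0.001,"wx":0,"wy":-0.011,"wz":0,"grip":34},{"dx":0,"dy":0,"dz":0,"wx":0,"wy":0,"wz":0,"grip":34}]'

```text
time_s: 14.25
position: [0.4996, -0.0822, 0.0439]
tcp_rot: [[0.998, -0.008, 0.058], [-0.057, 0.003, 0.998], [-0.008, -1.0, 0.003]]
force: [-6.6, 2.3, 4.3]
opening: 0.392
```

```bash
python3 -c "
from h import *
to([.47666,-.00835,.0434],-14.04);arc()"
```

```text
t 14.25 pos [ 0.4996 -0.0822  0.0439] yaw -3.3 F [-6.6  2.3  4.3] open 34.1 tilt [-0.008  0.003 -1.   ]
 d(xyz)/4cm [-0.678  0.022  1.811] wy 0.1194
theta 10.41 roller x tray -17.5 r 0.1878
```

drive_tool --commands '[{"dx":0.05,"dy":-0.02,"dz":0.001,"wx":0,"wy":0,"wz":0,"grip":34},{"dx":0.05,"dy":-0.01,"dz":0.001,"wx":0,"wy":0,"wz":0,"grip":34},{"dx":0,"dy":0,"dz":0,"wx":0,"wy":0,"wz":0,"grip":34}]'

```text
time_s: 14.62
position: [0.5039, -0.0819, 0.0444]
tcp_rot: [[0.998, -0.007, 0.058], [-0.058, 0.004, 0.998], [-0.008, -1.0, 0.003]]
force: [-4.1, 4.8, -1.4]
opening: 0.393
```

```bash
python3 -c "
from h import *
to([.47666,-.00835,.0434],-14.04);arc()"
```

```text
t 14.62 pos [ 0.5039 -0.0819  0.0444] yaw -3.35 F [-4.1  4.8 -1.4] open 34.1 tilt [-0.007  0.004 -1.   ]
 d(xyz)/4cm [-0.788  0.037  1.796] wy 0.1188
theta 9.09 roller x tray -12.1 r 0.1871
```

drive_tool --commands '[{"dx":0.06,"dy":0,"dz":0,"wx":0,"wy":-0.005,"wz":0,"grip":34},{"dx":0.06,"dy":0,"dz":0,"wx":0,"wy":-0.005,"wz":0,"grip":34},{"dx":0,"dy":0,"dz":0,"wx":0,"wy":0,"wz":0,"grip":34}]'

```text
time_s: 15.0
position: [0.5071, -0.0814, 0.0443]
tcp_rot: [[0.999, -0.011, 0.043], [-0.043, 0.005, 0.999], [-0.011, -1.0, 0.005]]
force: [-7.4, 5.6, 1.7]
opening: 0.395
```

drive_tool --commands '[{"dx":0.06,"dy":0,"dz":0,"wx":0,"wy":-0.005,"wz":0,"grip":34},{"dx":0.06,"dy":0,"dz":0,"wx":0,"wy":-0.005,"wz":0,"grip":34},{"dx":0,"dy":0,"dz":0,"wx":0,"wy":0,"wz":0,"grip":34}]'

```text
time_s: 15.38
position: [0.5103, -0.0809, 0.0443]
tcp_rot: [[1.0, -0.014, 0.027], [-0.027, 0.007, 1.0], [-0.015, -1.0, 0.006]]
force: [-8.7, 5.2, 3.6]
opening: 0.393
```

```bash
python3 -c "
from h import *
to([.47666,-.00835,.0434],-14.04);arc()"
```

```text
t 15.38 pos [ 0.5103 -0.0809  0.0443] yaw -1.54 F [-8.7  5.2  3.6] open 34.2 tilt [-0.014  0.007 -1.   ]
 d(xyz)/4cm [-0.89   0.046  1.791] wy 0.1389
theta 7.14 roller x tray -4.2 r 0.1862
```

drive_tool --commands '[{"dx":0.05,"dy":-0.02,"dz":0,"wx":0,"wy":-0.005,"wz":0,"grip":34},{"dx":0.05,"dy":-0.01,"dz":0,"wx":0,"wy":-0.005,"wz":0,"grip":34},{"dx":0,"dy":0,"dz":0,"wx":0,"wy":0,"wz":0,"grip":34}]'

```text
time_s: 15.75
position: [0.5158, -0.0817, 0.0451]
tcp_rot: [[1.0, -0.011, 0.011], [-0.011, 0.005, 1.0], [-0.011, -1.0, 0.005]]
force: [-6.8, 4.2, -1.6]
opening: 0.392
```

drive_tool --commands '[{"dx":0.05,"dy":0,"dz":0,"wx":0,"wy":-0.005,"wz":0,"grip":34},{"dx":0.04,"dy":0,"dz":0,"wx":0,"wy":-0.005,"wz":0,"grip":34},{"dx":0,"dy":0,"dz":0,"wx":0,"wy":0,"wz":0,"grip":34}]'

```text
time_s: 16.12
position: [0.5176, -0.0815, 0.045]
tcp_rot: [[1.0, -0.015, -0.005], [0.005, 0.006, 1.0], [-0.015, -1.0, 0.006]]
force: [-8.9, 3.2, -0.1]
opening: 0.388
```

```bash
python3 -c "
from h import *
to([.47666,-.00835,.0434],-14.04);arc()"
```

```text
t 16.12 pos [ 0.5176 -0.0815  0.045 ] yaw 0.3 F [-8.9  3.2 -0.1] open 33.7 tilt [-0.015  0.006 -1.   ]
 d(xyz)/4cm [-1.013  0.067  1.833] wy 0.1593
theta 4.92 roller x tray 4.8 r 0.1871
```

Slower now; the crest is near.

drive_tool --commands '[{"dx":0.04,"dy":-0.01,"dz":0,"wx":0,"wy":-0.003,"wz":0,"grip":34},{"dx":0.03,"dy":0,"dz":0,"wx":0,"wy":0,"wz":0,"grip":34},{"dx":0,"dy":0,"dz":0,"wx":0,"wy":0,"wz":0,"grip":34}]'

```text
time_s: 16.5
position: [0.5268, -0.0841, 0.0463]
tcp_rot: [[1.0, -0.001, -0.01], [0.01, 0.0, 1.0], [-0.001, -1.0, 0.0]]
force: [-0.2, 0.9, -0.4]
opening: 0.39
```

```bash
python3 -c "
from h import *
to([.47666,-.00835,.0434],-14.04);arc()"
```

```text
t 16.5 pos [ 0.5268 -0.0841  0.0463] yaw 0.57 F [-0.2  0.9 -0.4] open 33.9 tilt [-0.001  0.    -1.   ]
 d(xyz)/4cm [-1.236  0.075  1.907] wy 0.1623
theta 2.14 roller x tray 16.2 r 0.1901
```

drive_tool --commands '[{"dx":0.03,"dy":0,"dz":0,"wx":0,"wy":0,"wz":0,"grip":34},{"dx":0,"dy":0,"dz":0,"wx":0,"wy":0,"wz":0,"grip":34},{"dx":0,"dy":0,"dz":0,"wx":0,"wy":0,"wz":0,"grip":34}]'

```text
time_s: 16.88
position: [0.5273, -0.0842, 0.0465]
tcp_rot: [[1.0, -0.002, -0.01], [0.01, 0.001, 1.0], [-0.002, -1.0, 0.001]]
force: [-5.7, -0.0, -3.3]
opening: 0.389
```

drive_tool --commands '[{"dx":0.03,"dy":0,"dz":0,"wx":0,"wy":0,"wz":0,"grip":34},{"dx":0,"dy":0,"dz":0,"wx":0,"wy":0,"wz":0,"grip":34},{"dx":0,"dy":0,"dz":0,"wx":0,"wy":0,"wz":0,"grip":34}]'

```text
time_s: 17.25
position: [0.5274, -0.0841, 0.0464]
tcp_rot: [[1.0, -0.005, -0.01], [0.01, 0.001, 1.0], [-0.005, -1.0, 0.001]]
force: [-6.7, -0.5, -3.3]
opening: 0.393
```

drive_tool --commands '[{"dx":-0.1,"dy":0,"dz":0,"wx":0,"wy":0,"wz":0,"grip":38},{"dx":-0.18,"dy":0,"dz":0,"wx":0,"wy":0,"wz":0,"grip":40},{"dx":0,"dy":0,"dz":0,"wx":0,"wy":0,"wz":0,"grip":40},{"dx":0,"dy":0,"dz":0,"wx":0,"wy":0,"wz":0,"grip":40},{"dx":0,"dy":-0.4,"dz":0,"wx":0,"wy":0,"wz":0,"grip":40},{"dx":0,"dy":-0.9,"dz":0,"wx":0,"wy":0,"wz":0,"grip":40},{"dx":0,"dy":-1,"dz":0,"wx":0,"wy":0,"wz":0,"grip":40},{"dx":0,"dy":-1,"dz":0,"wx":0,"wy":0,"wz":0,"grip":40}]'

```text
time_s: 18.25
position: [0.5186, -0.0845, 0.1812]
tcp_rot: [[1.0, 0.001, -0.009], [0.009, -0.0, 1.0], [0.001, -1.0, -0.0]]
force: [0.8, -0.1, -1.2]
opening: 0.458
```

drive_tool --commands '[{"dx":-1,"dy":-0.5,"dz":0.9,"wx":0,"wy":0,"wz":0,"grip":40},{"dx":-0.8,"dy":-0.5,"dz":1,"wx":0,"wy":0,"wz":0,"grip":40},{"dx":0,"dy":-0.3,"dz":1,"wx":0,"wy":0,"wz":0,"grip":40},{"dx":0,"dy":0,"dz":1,"wx":0,"wy":0,"wz":0,"grip":40},{"dx":0,"dy":0,"dz":1,"wx":0,"wy":0,"wz":0,"grip":40},{"dx":0,"dy":0,"dz":1,"wx":0,"wy":0,"wz":0,"grip":40},{"dx":0,"dy":0,"dz":1,"wx":0,"wy":0,"wz":0,"grip":40},{"dx":0,"dy":0,"dz":1,"wx":0,"wy":0,"wz":0,"grip":40}]'

```text
time_s: 19.25
position: [0.4434, 0.2322, 0.2321]
tcp_rot: [[1.0, 0.002, -0.009], [0.009, 0.0, 1.0], [0.002, -1.0, 0.0]]
force: [1.2, 0.5, -0.3]
opening: 0.458
```

```bash
python3 -c "
from h import *
to([.4,.2,.2])
p,d=snap('top','t9');snap('scene','s9');q=cv2.imread('pics/s9.png')
p=cv2.imread('pics/t9.png')
cv2.imwrite('pics/c9.png',cv2.hconcat([cv2.resize(p[195:305,285:390],(400,420),interpolation=2),cv2.resize(q[190:340,255:398],(400,420),interpolation=2)]))
"
```

```text
t 19.25 pos [0.4434 0.2322 0.2321] yaw 0.54 F [ 1.2  0.5 -0.3] open 39.8 tilt [ 0.002  0.    -1.   ]
 d(xyz)/4cm [-1.094  0.8   -0.796] wy None
```

View pics/c9.png

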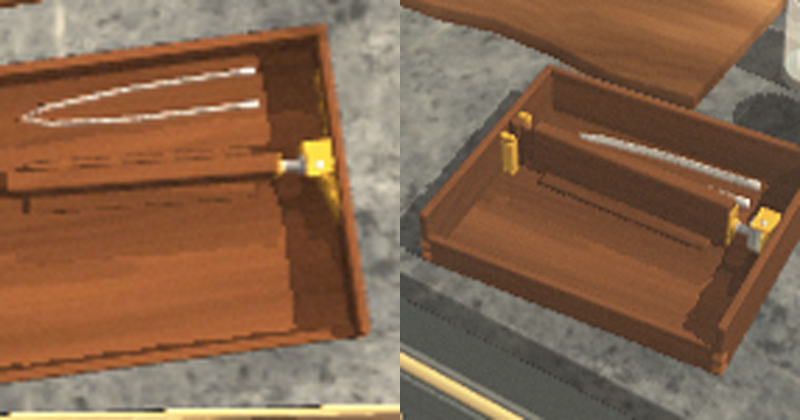

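```bash
python3 -c "
from h import *
a=np.radians(5.8);M=np.array([[np.cos(a),np.sin(a)],[-np.sin(a),np.cos(a)]])
P=onz('top',[(285+x*105/400-.4,195+y*110/420-.4) for x,y in [(280,163),(100,174),(25,180)]],.058)
print(((P[:,:2]-[.4915,-.012])@M.T*1000).round(1))
s=np.load('pics/s9.npy');print(pts('scene',s,[(255+x*143/400,190+y*150/420) for x,y in [(560,133),(640,162),(700,184)]],r=1)[:,2].round(4))
workorder.hand_in()"
```

```text
[[ 16.2 -87.4]
 [ 24.2  35.7]
 [ 26.5  87.1]]
[0.0099 0.012  0.0116]
the job is handed in; nothing more can be done
```

The divider is fitted in the organiser with its roller clicked into the catch. I handed the job in at about 19.4 s of the 56 s allowed. The verdict isn't reported.

**What I did:**
- I gripped the web near its middle and lowered the dowel between the brass cleats, with the roller end about 20° out towards the front. I released it there, and a wrist picture confirmed the dowel was in the socket.
- I then pushed on the web about 70 mm from its middle, towards the roller, in steps of a few millimetres. The push along the divider's travel peaked at about 9 N on the ramp.
- It then dropped to about 0 as the divider jumped forward into the notch. A gentle push of up to 6.7 N against the stop moved the tool only about 0.6 mm, so I backed off, lifted clear and drew the arm away.

**Last checks:**
- **Position:** the final pictures show the divider upright with its plunger rod running in under the catch plate. The web end measures about (16, −87) mm in the organiser frame. With 206 mm from dowel to web end, that puts the dowel about 119 mm left of the organiser's middle, as it should be when seated.
- **Height:** my final depth check on the web top missed it and read the organiser floor (10–12 mm), so the divider's height rests on the pictures alone.
- **Other objects:** the tongs look unmoved in the before and after pictures. I did not re-measure the tumbler or the jigger. The gripper stayed about 50 mm short of the tumbler mid-push, closing to an estimated 15–20 mm at the end of it.

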